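# Clear the ink bottles, unlatch the stock crate and hold its gate open

### The job

First clear the gate's way: stand the blue-capped ink bottle upright in the blue tray and the green-capped one upright in the green tray, and let go of them. Then squeeze the crate's yellow catch fully shut, after it squeeze the white catch fully shut, and swing the red gate out past its half-way detent until it stands wide open, about square to its closed position (at least 70 degrees). The gate springs back by itself, so finish while holding it wide open and still with the gripper, bottles still standing in their trays; tip over neither bottle and leave the black-capped bottle, mug, note block and calculator where they are.

Things in the scene. Friction and masses are not known exactly. Their poses are not given: they have to be found in the camera images.
- crate: Red lattice stock crate, 350 x 250 mm, 150 mm high, fixed to the desk. Origin: on the desk, z up, its +y points out of the gate side (about the robot's left), its -x end is near the robot. All crate coordinates below are in this frame, in mm. A steel latch deck (x -185..-95, y -25..150) has its top at z 160; on it stand the two catches.
- catch1 (a joint): Yellow catch: sliding tab and fixed lug on the deck, each 26 mm wide (x), 10 thick, tops z 205. At 0 tab's outer face is at y 60, lug's at y 4: 56 mm over both. Pinch them together along y: the tab slides to -y up to 0.017 m and stays (4 N friction); aim for the full travel, 0.012 will do. Its low block (under z 169, to y 127) sits in the white jaw and keeps it from closing until over 0.011.
- catch2 (a joint): White catch: sliding tab and fixed lug on the deck, each 26 mm wide (y, centre y 130), 10 thick, tops z 205. At 0 tab's outer face is at x -115, lug's at x -171: 56 mm over both. Pinch them together along x: the tab slides to -x up to 0.017 m and stays (4 N friction); 0.012 will do. Its low steel bolt (under z 169, to x -79) bars the gate until then.
- gate (a joint): Red lattice gate on an upright hinge in the +y side: 0 shut, up to 1.7 rad; its free end swings from -x out to +y. A spring closes it (0.08 N m shut, 0.4 at 1.3 rad). A ball detent at 0.55 rad needs some 0.6 N m more; let go beyond it, the gate falls back to about 0.8 rad and rests there, half open. Panel 12 mm thick, 10 to 183 mm from the hinge, z 12 to 150.
- catch1_grip (a point): Middle of the yellow catch's jaw when it is squeezed (24 mm in y; x -143), z 195: 10 mm below the tops of tab and lug. Close the gripper here along the crate's y.
- catch2_grip (a point): Middle of the white catch's jaw when it is squeezed (x -151, y 130), z 195. Close the gripper here along the crate's x.
- gate_hinge (a point): Point on the gate's upright hinge axis (x 95, y 120), at the height z 190 of the gate post's grip point.
- gate_post (a point): Grip point on the gate's black upright post, 18 mm in diameter, standing on the gate's top edge from z 150 to 205, 150 mm from the hinge axis; moves with the gate. With the gate shut it is at x -55, y 120.
- bottle_blue: White ink bottle with blue cap and blue band, loose, standing in the gate's way: 36 mm diameter, 52 mm high, cap 32 mm diameter above it to 80 mm total. 90 g or so. Origin at the centre of its underside, z up along it.
- bottle_green: The same bottle with green cap and band, standing beside the blue one.
- tray_blue: Blue open tray, fixed to the desk, 120 x 120 mm outside, 32 mm high, walls 4 mm, floor 4 mm thick. Origin at the centre of its underside, axes along its sides.
- tray_green: Green open tray, the same.
- bottle_black: Black-capped ink bottle, same size, loose bystander, leave alone. Origin under its centre.
- mug: White mug, 80 mm diameter, 95 mm high, loose bystander. Origin under its centre.
- notes: Yellow block of notes 76 x 76 x 26 mm, loose bystander. Origin under its centre.
- calculator: Grey calculator 150 x 85 x 18 mm, loose bystander. Origin under its centre.

How it is judged:
By the outcome, as a careful person would: the job done as asked, in the order asked, and still so for the second after the job is handed in, while the arm keeps its last pose, push and grip.
It also fails if it takes over 72 s, if anything falls off the work surface, if the arm or the gripper's body presses on something with over 40 N, if the wrist force passes 120 N, or if a joint passes its speed limit or range.

### The arm

A 6-joint arm with a two-finger parallel gripper is mounted at the origin on the work surface. World frame = base frame: x ahead of the robot, y to its left, z up, the work surface at z = 0. Lengths are in mm, angles in rad, forces in N, time in s.
With the tool pointing down it reaches from about 350 to 975 mm from the base axis. Payload 7.1 kg.
Tool frame: the origin (TCP) lies at the very end of the fingers, on their centre line; the grasp point (between the pads) lies 19 mm behind it (ctrl.grasp_offset is the distance from the TCP to the grasp point, in mm); z points along the fingers, y is the line along which they close (so a half turn about z gives the same grasp; the last joint's range is limited). The gripper opens to 88 mm and grips with 3 to 60 N. Pads are 20 mm wide; open, the fingers measure 115 mm over their backs; the gripper's body (75 mm by 178 mm) begins 61 mm behind the grasp point.
Start: joints at [1.181, 0.423, 1.63, -0, 1.089, -0.019], TCP at [226.443, 582.519, 222.675] pointing down, gripper open.
Joint ranges: [-3, 3], [-0.9, 2.11], [0.09, 2.58], [-1.31, 4.45], [0.11, 2.69], [-2.54, 2.54]. Speed limits (rad/s): [2.39, 2.39, 3.01, 3.14, 3.14, 3.14].

### API

Orientations are given as a rotation vector (axis times angle).
In Python, from workcell import ctrl, viewer, ticket, models gives the robot as it stands.
- The arm moves only by the tool play_rows, never from a script. Its arguments are lists of equal length, an entry for each row: "dp": the shift along the world's x, y, z in mm, a list of three; "yaw": the turn about the world's z in degrees. In form: {"dp": [[tx, ty, tz], ...], "yaw": [yaw, ...]}. A call has 1 to 8 rows; each row shifts and turns the commanded pose from where the row before left it; what a row does not reach is not made up. A row lasts 1/12 s, in which the tool goes at most 41.7 mm and 7.16 degrees, less where a joint would pass 70% of its speed; a pose out of reach is approached as far as the arm can. A call is refused whole if a number of a shift passes 41.7 or a number of a turn 7.16, either way. A call with a gripper value outside its range is refused whole. "gripper" is the closure, from 0 (fully open) to 1 (shut), set as the call begins (left out, the last holds). The fingers move at their own pace and stop on an object; the grip force is fixed at half the most. Time passes only in rows, so rows that do not move let the fingers close. It gives the time, the measured TCP pose, the force, the opening and the grip force at its end, in the units of the state.
- ctrl.get_obs(): the state, without advancing time (a new reading comes with each control period).
- viewer.get_image(name): name is "scene" or "top"; returns a dict with "pixels" (480x640x3 uint8, red, green, blue), "range_z" (480x640 float32, mm along the optical axis (not along the pixel's ray), 0 where there is no reading), "fx", "fy", "cx", "cy" (pixels), "T" (4x4, takes a point from camera to world coordinates). Camera axes: x right, y up, looking along -z (the intrinsics and any distortion apply to the point x, -y, -z); pixel columns grow to the right and rows downward; lengths in mm; the calibration is good to about 2 mm. A picture is of the moment at which its call begins.
- ticket.close_job(): hands the job in; it is judged then, once.
Trained networks look in a picture, given as the dict that the camera call returned (one of the last four; its "shot" number tells which), for a name from the list of things; names that differ only in an ending like _2 or _b are one class to them, and where a whole thing is asked for, a point or a joint stands for the part that bears it (a point fixed in the world has none). Each returns a list of dicts, best first, with "conf" (0 to 1); they miss things now and then, are a little off and sometimes report something else, mostly with a low value. They report only what shows in the picture. A call takes as long as a camera call.
- models.look_for(picture, name): "bbox" ([centre column, centre row, width, height] in pixels, round what is visible of it).
- models.landmark_of(picture, name): "location" ([column, row] in pixels: a listed point, or the origin of a listed thing).
The state is a dict: "t": time; "qpos": joint angles; "qvel": joint speeds; "joint_torque": joint torques, N m; "ee_pos": TCP position; "orientation": TCP orientation; "ft_force": force on the tool from outside, world axes, zero at the start; "moment": the same for the moment, N m; "width": finger opening in mm; "grasp_force": force on a finger pad.
Only numpy, scipy, OpenCV 4.12 (cv2) and the standard library are available. Lean on these libraries where they do the work, as an engineer would, in place of code of your own. Each camera call takes 0.05 s, during which the arm holds its last target. There are 200 camera calls.

## Working session

There is one attempt and no reset: what is moved stays moved. The work goes in short steps, Python scripts to look and compute and a tool call to move; the robot and the scene stay as the last step left them, time stands still between calls to the robot, and variables do not carry over. Pictures are saved under pics/ and viewed, at most 10 in all, crops included, and the job is handed in when it is done.

Besides the shell and the picture viewer there is one more tool, called after "Call:" by a JSON object that holds its "method" and its "body", one argument or row to a line. play_rows: Moves the arm, as the interface text tells. Its arguments: {"type":"object","properties":{"dp":{"type":"array"},"yaw":{"type":"array"},"gripper":{"type":"number"}},"required":["dp","yaw"]}

```bash
mkdir -p pics; cat > h.py <<'E'
import numpy as np, cv2
from workcell import ctrl, viewer, ticket, models
def pt(im,u,v,z=None):
    "world point at pixel; z: intersect plane height, else depth"
    T=np.array(im["T"]); d=np.array([(u-im["cx"])/im["fx"],-(v-im["cy"])/im["fy"],-1.])
    if z is None:
        r=im["range_z"]; u0,v0=int(round(u)),int(round(v)); p=r[max(v0-2,0):v0+3,max(u0-2,0):u0+3]; p=p[p>0]
        k=np.median(p) if len(p) else np.nan
    else: k=(z-T[2,3])/(T[:3,:3]@d)[2]
    return T[:3,:3]@d*k+T[:3,3]
def cloud(im):
    v,u=np.mgrid[:480,:640]; r=im["range_z"]; 
    P=np.stack([(u-im["cx"])/im["fx"]*r,-(v-im["cy"])/im["fy"]*r,-r],-1)@np.array(im["T"])[:3,:3].T+np.array(im["T"])[:3,3]
    P[r<=0]=np.nan
    return P
def save(im,n): cv2.imwrite("pics/"+n,np.ascontiguousarray(im["pixels"][...,::-1]))
E
python3 - <<'E'
from h import *
np.set_printoptions(precision=1,suppress=True)
print({k:v for k,v in im.items() if k not in("pixels","range_z")} if 0 else ctrl.get_obs())
names="crate catch1 catch2 gate catch1_grip catch2_grip gate_hinge gate_post bottle_blue bottle_green tray_blue tray_green bottle_black mug notes calculator".split()
zs=dict(crate=0,catch1_grip=195,catch2_grip=195,gate_hinge=190,gate_post=190)
for c in("scene","top"):
    im=viewer.get_image(c); save(im,c+"0.png"); print(c,[k for k in im],np.array(im["T"])[:3,3])
    for n in names:
        try:
            l=models.landmark_of(im,n)[:2]
            for q in l: print(n,round(q["conf"],2),np.array(q["location"]),pt(im,*q["location"],zs.get(n,0)))
        except Exception as e: print(n,e)
E
```

```text
{'t': 0.0, 'qpos': array([ 1.2,  0.4,  1.6, -0. ,  1.1, -0. ]), 'qvel': array([ 0.,  0.,  0.,  0.,  0., -0.]), 'joint_torque': array([ -0. , -54.5, -27.4,   0.1,   0. ,  -0. ]), 'ee_pos': array([226.3, 582. , 221.9]), 'orientation': array([-0.6, -3.1,  0. ]), 'ft_force': array([0.2, 0.5, 0.1]), 'moment': array([-0., -0., -0.]), 'grasp_force': 0.0, 'width': 87.72049802655731}
scene ['pixels', 'range_z', 'fx', 'fy', 'cx', 'cy', 'T', 'shot'] [1208.7  394.6  661.8]
crate 0.97 [240.7 283.5] [ 617.5 -140.9    0. ]
catch1 it knows: bottle_black, bottle_blue, bottle_green, calculator, catch1_grip, catch2_grip, crate, gate_hinge, gate_post, mug, notes, tray_blue, tray_green
catch2 it knows: bottle_black, bottle_blue, bottle_green, calculator, catch1_grip, catch2_grip, crate, gate_hinge, gate_post, mug, notes, tray_blue, tray_green
gate it knows: bottle_black, bottle_blue, bottle_green, calculator, catch1_grip, catch2_grip, crate, gate_hinge, gate_post, mug, notes, tray_blue, tray_green
catch1_grip 0.91 [275. 181.] [ 458.7 -145.   195. ]
catch2_grip 0.6 [297.7 213.5] [555.  -21.9 195. ]
catch2
[... 1244 characters left out ...]
hinge, gate_post, mug, notes, tray_blue, tray_green
catch1_grip 0.95 [379.  260.4] [ 467.9 -121.8  195. ]
catch2_grip 0.69 [336.  261.7] [457.6 -24.7 195. ]
gate_hinge 0.82 [334.4 161. ] [698.5  -4.  190. ]
gate_post 0.86 [339.1 222.1] [551.2 -25.4 190. ]
bottle_blue 0.71 [295.8 233.4] [556.7  84.5   0. ]
bottle_green 0.51 [292.8 197.9] [653.4 100.9   0. ]
tray_blue 0.56 [215.2 212.8] [596.5 304.3   0. ]
tray_green 0.66 [210.8 268.7] [445.6 298.4   0. ]
tray_green 0.17 [382.5 259.1] [ 505. -149.    0.]
bottle_black 0.48 [174.6 315.3] [318.4 377.1   0. ]
mug 0.94 [230.8 158.5] [751.7 279.5   0. ]
notes 0.74 [279.6 291.2] [400.5 113.4   0. ]
calculator 0.91 [460.9 342. ] [ 305.9 -360.3    0. ]
```

View pictures.

View pics/scene0.png

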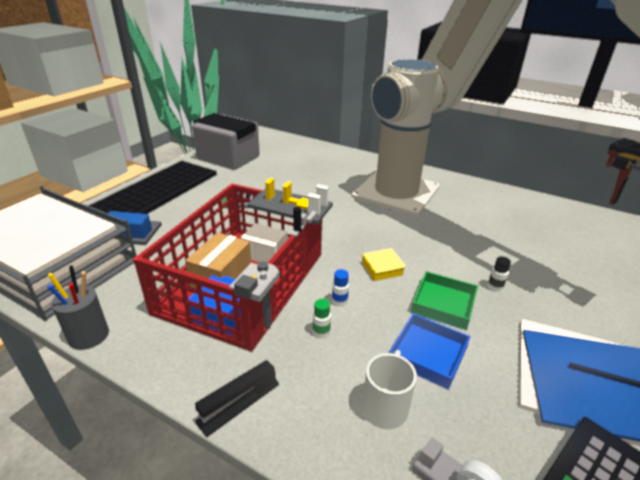

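View pics/top0.png

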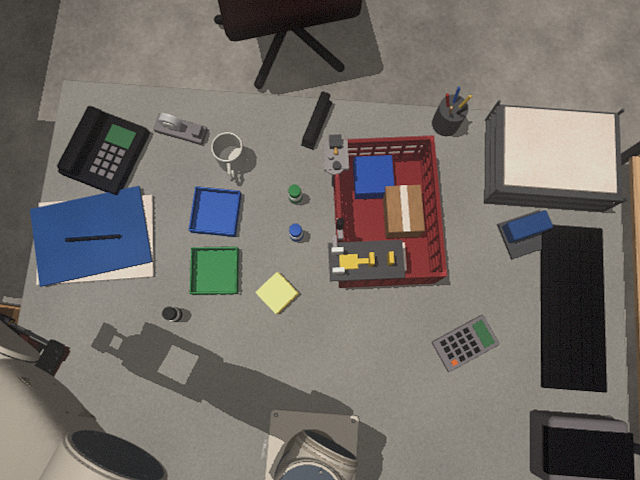

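```bash
python3 - <<'E'
from h import *
np.set_printoptions(precision=1,suppress=True)
for c in("scene","top"):
    im=viewer.get_image(c); P=cloud(im); hsv=cv2.cvtColor(im["pixels"],cv2.COLOR_RGB2HSV).astype(int); H,S,V=[hsv[...,i] for i in range(3)]
    def rep(n,m):
        q=P[m&np.isfinite(P[...,0])]
        if len(q)>3: print(c,n,len(q),"med",np.median(q,0),"mid5-95",(np.percentile(q,3,0)+np.percentile(q,97,0))/2,"z",np.percentile(q[:,2],[3,97]), "ext",np.percentile(q,97,0)-np.percentile(q,3,0))
    X,Y,Z=P[...,0],P[...,1],P[...,2]
    blue=(H>100)&(H<125)&(S>120); green=(H>40)&(H<90)&(S>90)
    rep("bluecap top",blue&(abs(X-557)<40)&(abs(Y-84)<40)&(Z>74))
    rep("greencap top",green&(abs(X-655)<40)&(abs(Y-99)<40)&(Z>74))
    rep("tray blue rim",(abs(X-595)<90)&(abs(Y-305)<90)&(Z>25)&(Z<40)&blue)
    rep("tray green rim",(abs(X-444)<90)&(abs(Y-295)<90)&(Z>25)&(Z<40)&green)
    rep("deck tops yellow",(Z>198)&(H>18)&(H<35)&(S>120)&(X>400)&(X<520)&(Y<-60))
    rep("white tops",(Z>198)&(Z<212)&(S<60)&(V>120)&(X>400)&(X<530)&(abs(Y+25)<40))
    rep("post top",(Z>198)&(Z<212)&(V<80)&(abs(X-552)<30)&(abs(Y+24)<30))
    rep("crate top",(Z>143)&(Z<156)&((H<10)|(H>170))&(S>100))
    m=(Z>143)&(Z<156)&((H<10)|(H>170))&(S>100)
    q=P[m][:,:2].astype(np.float32); print(cv2.minAreaRect(q))
E
```

```text
scene bluecap top 122 med [556.2  85.5  79.2] mid5-95 [554.2  85.2  78. ] z [74.7 81.2] ext [27.6 25.9  6.4]
scene greencap top 159 med [657.1  96.4  79.3] mid5-95 [655.8  96.5  78.7] z [75.7 81.6] ext [29.3 26.1  5.9]
scene tray blue rim 553 med [605.4 314.9  30.4] mid5-95 [599.7 303.4  29.3] z [25.5 33.1] ext [120.4 117.9   7.6]
scene tray green rim 437 med [479.5 283.7  29.9] mid5-95 [443.  286.8  29.2] z [25.3 33.1] ext [124.6 119.7   7.8]
scene deck tops yellow 86 med [ 479.9 -107.2  204.1] mid5-95 [ 476.8 -122.9  202.1] z [198.6 205.7] ext [27.8 53.2  7.1]
scene white tops 120 med [480.6 -24.6 203.3] mid5-95 [464.4 -25.6 202. ] z [198.7 205.4] ext [58.3 28.6  6.7]
scene post top 47 med [556.6 -24.1 203.7] mid5-95 [554.5 -24.5 201.9] z [198.2 205.7] ext [14.2 13.7  7.6]
scene crate top 1699 med [ 727.3 -213.7  149.1] mid5-95 [ 625.9 -141.6  147.5] z [143.6 151.4] ext [343.8 262.7   7.8]
((676.2042846679688, -133.3319091796875), (468.5303955078125, 292.12152099609375), 1.5771996974945068)
top bluecap top 111 med [550.1  81.7  80.4] mid5-95 [550.1  82.   80.4] z [74.5 86.3] ext [2
[... 200 characters left out ...]
26.  37.9] ext [118.6 119.6  11.9]
top tray green rim 265 med [435.7 282.9  31.2] mid5-95 [439.6 284.6  31.3] z [25.9 36.8] ext [122.8 123.5  10.9]
top deck tops yellow 112 med [ 473.9 -126.   205.2] mid5-95 [ 474.3 -126.2  205.1] z [200.3 209.9] ext [29.5 52.7  9.6]
top white tops 118 med [480.  -28.3 205.2] mid5-95 [462.5 -27.7 204.8] z [200.3 209.2] ext [54.6 27.8  8.9]
top post top 47 med [550.2 -27.6 204.6] mid5-95 [550.5 -28.2 204.3] z [199.7 208.9] ext [14.  15.8  9.2]
top crate top 1331 med [ 647.7 -239.6  150. ] mid5-95 [ 618.5 -146.9  149.5] z [144.2 154.8] ext [344.  263.7  10.6]
((445.40399169921875, -260.6342468261719), (858.0081787109375, 370.15142822265625), 21.77408218383789)
```

The scene shows the crate with its catches (yellow about 275,190; white about 315,200), the blue bottle (340,286), the green bottle (321,316), and the green and blue trays (445,298 and 430,350). The top view agrees. The crate pose works out to about (621,-139) at yaw 6.9°, consistent across three features. I'm heading to the blue bottle first.

Call:
{"method": "play_rows", "body": {
  "dp": [
    [20, -31, 0],
    [20, -31, 0],
    [20, -31, 0],
    [20, -31, 0],
    [20, -31, 0],
    [20, -31, 0],
    [20, -31, 0],
    [20, -31, 0]
  ],
  "yaw": [-5, -5, -5, -5, -5, -5, -5, -5],
  "gripper": 0
}}

```text
t: 2.17
ee_pos: [387.1, 333.0, 222.9]
orientation: [1.606, 2.7, 0.001]
ft_force: [0.2, -0.5, 0.4]
width: 87.8
grasp_force: 0.0
```

Call:
{"method": "play_rows", "body": {
  "dp": [
    [20, -31, 0],
    [20, -31, 0],
    [20, -31, 0],
    [20, -31, 0],
    [20, -31, -20],
    [20, -31, -30],
    [20, -31, -30],
    [20, -31, -30]
  ],
  "yaw": [0, 0, 0, 0, 0, 0, 0, 0]
}}

```text
t: 2.83
ee_pos: [539.9, 96.7, 123.3]
orientation: [1.6, 2.702, 0.001]
ft_force: [0.6, 1.0, -0.6]
width: 87.7
grasp_force: 0.0
```

Call:
{"method": "play_rows", "body": {
  "dp": [
    [6, -3, 0],
    [0, 0, -20],
    [0, 0, -20],
    [0, 0, -18],
    [0, 0, 0]
  ],
  "yaw": [0, 0, 0, 0, 0]
}}

```text
t: 3.25
ee_pos: [542.9, 95.2, 63.6]
orientation: [-1.599, -2.7, 0.005]
ft_force: [-0.3, -0.0, -0.2]
width: 87.9
grasp_force: 0.0
```

Call:
{"method": "play_rows", "body": {
  "dp": [
    [0, 0, 0],
    [0, 0, 0],
    [0, 0, 0],
    [0, 0, 0],
    [0, 0, 0],
    [0, 0, 0],
    [0, 0, 0]
  ],
  "yaw": [0, 0, 0, 0, 0, 0, 0],
  "gripper": 1
}}

```text
t: 3.83
ee_pos: [545.1, 95.3, 66.4]
orientation: [1.6, 2.703, 0.001]
ft_force: [-0.4, -0.9, -0.5]
width: 44.7
grasp_force: 0.0
```

Call:
{"method": "play_rows", "body": {
  "dp": [
    [0, 0, 0],
    [4, -6, 0],
    [4, -6, 0],
    [0, 0, -11],
    [0, 0, 0],
    [0, 0, 0]
  ],
  "yaw": [0, 0, 0, 0, 0, 0],
  "gripper": 0.2
}}

```text
t: 4.33
ee_pos: [552.1, 82.9, 53.9]
orientation: [-1.6, -2.702, 0.002]
ft_force: [0.7, 0.5, -0.7]
width: 70.1
grasp_force: 0.0
```

Call:
{"method": "play_rows", "body": {
  "dp": [
    [0, 0, 0],
    [0, 0, 0],
    [0, 0, 0],
    [0, 0, 0],
    [0, 0, 0],
    [0, 0, 0],
    [0, 0, 0],
    [0, 0, 0]
  ],
  "yaw": [0, 0, 0, 0, 0, 0, 0, 0],
  "gripper": 1
}}

```text
t: 5.0
ee_pos: [552.9, 83.3, 55.0]
orientation: [1.6, 2.703, 0.0]
ft_force: [-0.3, 0.5, 0.3]
width: 31.5
grasp_force: 29.9
```

Call:
{"method": "play_rows", "body": {
  "dp": [
    [0, 0, 20],
    [0, 0, 30],
    [0, 0, 30],
    [5, 25, 0],
    [6, 28, 0],
    [6, 28, 0],
    [6, 28, 0],
    [6, 28, 0]
  ],
  "yaw": [0, 0, 0, 0, 0, 0, 0, 0]
}}

```text
t: 5.67
ee_pos: [581.9, 221.4, 135.0]
orientation: [-1.601, -2.703, 0.0]
ft_force: [1.4, 0.2, -0.1]
width: 31.0
grasp_force: 29.9
```

Call:
{"method": "play_rows", "body": {
  "dp": [
    [6, 28, 0],
    [6, 28, 0],
    [4, 20, 0],
    [0, 5, 0],
    [0, 0, -20],
    [0, 0, -20],
    [0, 0, 0],
    [0, 0, 0]
  ],
  "yaw": [0, 0, 0, 0, 0, 0, 0, 0]
}}

```text
t: 6.33
ee_pos: [596.7, 300.2, 93.9]
orientation: [-1.6, -2.702, 0.005]
ft_force: [0.5, -0.3, -0.7]
width: 31.6
grasp_force: 29.9
```

Call:
{"method": "play_rows", "body": {
  "dp": [
    [0, 0, -15],
    [0, 0, -10],
    [0, 0, -6],
    [0, 0, -3],
    [0, 0, 0],
    [0, 0, 0]
  ],
  "yaw": [0, 0, 0, 0, 0, 0]
}}

```text
t: 6.83
ee_pos: [597.9, 301.2, 60.9]
orientation: [-1.6, -2.703, 0.0]
ft_force: [-0.1, 0.4, -1.2]
width: 31.9
grasp_force: 29.9
```

Call:
{"method": "play_rows", "body": {
  "dp": [
    [0, 0, -1],
    [0, 0, -1],
    [0, 0, 0]
  ],
  "yaw": [0, 0, 0]
}}

```text
t: 7.08
ee_pos: [598.0, 301.3, 59.1]
orientation: [1.6, 2.703, 0.0]
ft_force: [0.5, -0.4, -0.4]
width: 31.5
grasp_force: 29.9
```

Call:
{"method": "play_rows", "body": {
  "dp": [
    [0, 0, 0],
    [0, 0, 0],
    [0, 0, 0],
    [0, 0, 0],
    [0, 0, 0],
    [0, 0, 15],
    [0, 0, 25],
    [0, 0, 30]
  ],
  "yaw": [0, 0, 0, 0, 0, 0, 0, 0],
  "gripper": 0.2
}}

```text
t: 7.75
ee_pos: [596.8, 300.7, 128.9]
orientation: [-1.599, -2.702, 0.004]
ft_force: [0.2, -0.3, 0.9]
width: 69.7
grasp_force: 0.0
```

Call:
{"method": "play_rows", "body": {
  "dp": [
    [8, -28, 0],
    [8, -28, 0],
    [8, -28, 0],
    [8, -28, 0],
    [8, -28, 0],
    [8, -28, 0],
    [8, -28, 0],
    [0, -10, 0]
  ],
  "yaw": [0, 0, 0, 0, 0, 0, 0, 0]
}}

```text
t: 8.42
ee_pos: [655.4, 91.9, 130.4]
orientation: [1.602, 2.7, 0.001]
ft_force: [0.6, 0.3, 0.6]
width: 70.2
grasp_force: 0.0
```

Call:
{"method": "play_rows", "body": {
  "dp": [
    [0, 0, -20],
    [0, 0, 0],
    [0, 0, 0]
  ],
  "yaw": [0, 0, 0]
}}

```text
t: 8.67
ee_pos: [652.9, 95.5, 108.8]
orientation: [-1.6, -2.702, 0.002]
ft_force: [0.3, -0.0, -0.4]
width: 70.5
grasp_force: 0.0
```

```bash
python3 - <<'E'
from h import *
im=viewer.get_image("scene"); save(cv2.resize and im,"scene1.png")
E
```

```text
(no output)
```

View pics/scene1.png

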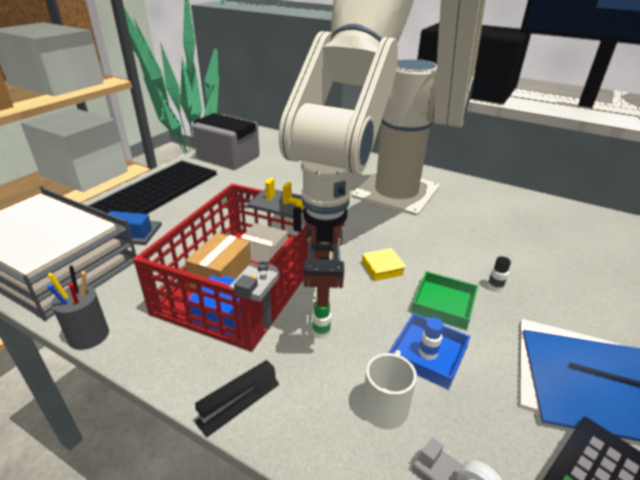

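The blue bottle stands upright in the blue tray (432,338). The gripper is over the green bottle (321,316).

Call:
{"method": "play_rows", "body": {
  "dp": [
    [1, 0, -18],
    [0, 0, -18],
    [0, 0, -12],
    [0, 0, -6],
    [0, 0, 0]
  ],
  "yaw": [0, 0, 0, 0, 0]
}}

```text
t: 9.13
ee_pos: [654.0, 95.7, 53.9]
orientation: [-1.598, -2.703, 0.002]
ft_force: [-0.2, -0.6, 0.2]
width: 70.3
grasp_force: 0.0
```

Call:
{"method": "play_rows", "body": {
  "dp": [
    [0, 0, 0],
    [0, 0, 0],
    [0, 0, 0],
    [0, 0, 0],
    [0, 0, 0],
    [0, 0, 0],
    [0, 0, 0],
    [0, 0, 0]
  ],
  "yaw": [0, 0, 0, 0, 0, 0, 0, 0],
  "gripper": 1
}}

```text
t: 9.8
ee_pos: [655.0, 95.2, 55.2]
orientation: [1.6, 2.703, 0.0]
ft_force: [-0.2, 0.0, 1.9]
width: 30.9
grasp_force: 29.9
```

Call:
{"method": "play_rows", "body": {
  "dp": [
    [0, 0, 20],
    [0, 0, 30],
    [-10, 9, 30],
    [-22, 20, 0],
    [-25, 22, 0],
    [-25, 22, 0],
    [-25, 22, 0],
    [-25, 22, 0]
  ],
  "yaw": [0, 0, 0, 0, 0, 0, 0, 0]
}}

```text
t: 10.47
ee_pos: [521.5, 212.9, 135.0]
orientation: [-1.601, -2.703, 0.0]
ft_force: [0.1, 0.8, -0.9]
width: 31.6
grasp_force: 29.9
```

Call:
{"method": "play_rows", "body": {
  "dp": [
    [-25, 22, 0],
    [-25, 22, 0],
    [-20, 19, 0],
    [-11, 11, 0],
    [0, 0, -10],
    [0, 0, -20],
    [0, 0, -10],
    [0, 0, 0]
  ],
  "yaw": [0, 0, 0, 0, 0, 0, 0, 0]
}}

```text
t: 11.13
ee_pos: [440.8, 284.9, 92.5]
orientation: [-1.6, -2.701, 0.006]
ft_force: [-0.1, -0.4, -1.5]
width: 31.6
grasp_force: 29.9
```

Call:
{"method": "play_rows", "body": {
  "dp": [
    [0, 0, -14],
    [0, 0, -10],
    [0, 0, -6],
    [0, 0, -3],
    [0, 0, 0],
    [0, 0, -1],
    [0, 0, -1],
    [0, 0, 0]
  ],
  "yaw": [0, 0, 0, 0, 0, 0, 0, 0]
}}

```text
t: 11.8
ee_pos: [442.1, 286.4, 60.3]
orientation: [1.6, 2.703, 0.001]
ft_force: [-0.0, 0.7, -0.1]
width: 31.5
grasp_force: 29.9
```

Call:
{"method": "play_rows", "body": {
  "dp": [
    [0, 0, -1],
    [0, 0, 0]
  ],
  "yaw": [0, 0]
}}

```text
t: 11.97
ee_pos: [442.1, 286.4, 59.2]
orientation: [1.6, 2.703, 0.001]
ft_force: [0.1, -0.0, -0.4]
width: 31.1
grasp_force: 29.9
```

Call:
{"method": "play_rows", "body": {
  "dp": [
    [0, 0, 0],
    [0, 0, 0],
    [0, 0, 0],
    [0, 0, 0],
    [0, 0, 10],
    [0, 0, 20],
    [0, 0, 35],
    [0, 0, 40]
  ],
  "yaw": [0, 0, 0, 0, 0, 0, 0, 0],
  "gripper": 0
}}

```text
t: 12.63
ee_pos: [440.5, 285.4, 164.2]
orientation: [-1.599, -2.702, 0.006]
ft_force: [1.1, 0.7, 1.0]
width: 81.5
grasp_force: 0.0
```

Call:
{"method": "play_rows", "body": {
  "dp": [
    [0, -15, 25],
    [3, -30, 25],
    [3, -35, 25],
    [3, -35, 0],
    [3, -35, 0],
    [3, -35, 0],
    [3, -35, 0],
    [3, -35, 0]
  ],
  "yaw": [6, 7, 7, 7, 7, 7, 7, 7]
}}

```text
t: 13.3
ee_pos: [462.0, 41.9, 238.7]
orientation: [0.223, 3.133, 0.0]
ft_force: [0.4, 0.5, -0.0]
width: 87.7
grasp_force: 0.0
```

Call:
{"method": "play_rows", "body": {
  "dp": [
    [3, -35, 0],
    [3, -35, 0],
    [3, -35, 0],
    [3, -35, 0],
    [2, -20, 0],
    [0, -5, 0],
    [0, 0, 0],
    [0, 0, 0]
  ],
  "yaw": [6.5, 6.5, 0, 0, 0, 0, 0, 0]
}}

```text
t: 13.97
ee_pos: [475.8, -119.1, 238.0]
orientation: [0.113, -3.139, -0.001]
ft_force: [-1.3, -0.0, -0.2]
width: 87.6
grasp_force: 0.0
```

```bash
python3 - <<'E'
from h import *
np.set_printoptions(precision=1,suppress=True)
o=ctrl.get_obs(); r=o["orientation"]; print(o["ee_pos"],(2*np.degrees(np.arctan2(r[1],r[0]))-90)%180,o["qpos"])
im=viewer.get_image("scene"); save(im,"scene2.png")
E
```

```text
[ 475.8 -119.1  238. ] 94.13218969389578 [-0.3  0.2  1.9  0.   1.  -1.9]
```

View pics/scene2.png

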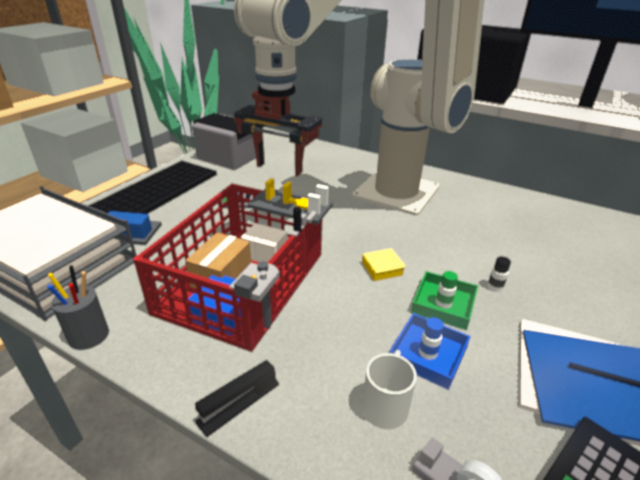

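Both bottles now stand in their trays (448,288 and 432,338). The gripper is above the yellow catch (278,190) and needs a small correction before it goes down.

Call:
{"method": "play_rows", "body": {
  "dp": [
    [0, -7, 0],
    [1, -7, 0],
    [0, 0, -15],
    [0, 0, -15],
    [0, 0, 0],
    [0, 0, 0]
  ],
  "yaw": [2.8, 0, 0, 0, 0, 0]
}}

```text
t: 14.52
ee_pos: [476.7, -132.8, 207.5]
orientation: [0.191, -3.134, -0.001]
ft_force: [-0.5, 0.1, 1.6]
width: 87.9
grasp_force: 0.0
```

Call:
{"method": "play_rows", "body": {
  "dp": [
    [0, 0, -12],
    [0, 0, -12],
    [0, 0, -7],
    [0, 0, 0],
    [0, 0, 0]
  ],
  "yaw": [0, 0, 0, 0, 0]
}}

```text
t: 14.93
ee_pos: [477.3, -133.4, 177.2]
orientation: [0.191, -3.136, -0.0]
ft_force: [0.7, -0.2, 1.0]
width: 88.2
grasp_force: 0.0
```

Call:
{"method": "play_rows", "body": {
  "dp": [
    [0, 0, 0],
    [0, 0, 0],
    [0, 0, 0],
    [0, 0, 0],
    [0, 0, 0],
    [0, 0, 0],
    [0, 0, 0],
    [0, 0, 0]
  ],
  "yaw": [0, 0, 0, 0, 0, 0, 0, 0],
  "gripper": 1
}}

```text
t: 15.6
ee_pos: [477.0, -132.3, 177.0]
orientation: [0.19, -3.136, -0.004]
ft_force: [2.5, 6.7, 12.9]
width: 38.1
grasp_force: 30.5
```

Call:
{"method": "play_rows", "body": {
  "dp": [
    [0, 0, 0],
    [0, 0, 0]
  ],
  "yaw": [0, 0]
}}

```text
t: 15.77
ee_pos: [477.1, -132.3, 177.0]
orientation: [0.19, -3.136, -0.004]
ft_force: [-0.3, 10.8, 6.0]
width: 38.4
grasp_force: 30.0
```

Call:
{"method": "play_rows", "body": {
  "dp": [
    [0, 0, 0],
    [0, 0, 0],
    [0, 0, 0],
    [0, 0, 0],
    [0, 0, 0],
    [0, 0, 0],
    [0, 0, 0],
    [0, 0, 10]
  ],
  "yaw": [0, 0, 0, 0, 0, 0, 0, 0],
  "gripper": 0
}}

```text
t: 16.43
ee_pos: [476.0, -133.3, 185.6]
orientation: [0.191, -3.133, -0.002]
ft_force: [0.0, 1.0, -0.2]
width: 86.8
grasp_force: 0.0
```

Call:
{"method": "play_rows", "body": {
  "dp": [
    [0, 0, 25],
    [0, 0, 25],
    [-3, 15, 0],
    [-3, 15, 0],
    [-3, 15, 0],
    [-3, 15, 0],
    [-3, 15, 0],
    [-3, 15, 0]
  ],
  "yaw": [0, 0, -7, -7, -7, -7, -7, -7]
}}

```text
t: 17.1
ee_pos: [459.1, -43.0, 237.6]
orientation: [0.954, 2.992, 0.0]
ft_force: [-0.2, 0.5, -0.6]
width: 87.8
grasp_force: 0.0
```

Call:
{"method": "play_rows", "body": {
  "dp": [
    [-3, 15, 0],
    [0, 0, 0],
    [0, 0, 0],
    [0, 0, 0],
    [0, 0, 0],
    [0, 0, 0],
    [0, 0, 0],
    [0, 0, 0]
  ],
  "yaw": [-7, -7, -7, -7, -7, -7, -6, 0]
}}

```text
t: 17.77
ee_pos: [456.3, -28.6, 237.5]
orientation: [2.086, 2.348, 0.001]
ft_force: [-0.2, -0.7, 0.0]
width: 87.7
grasp_force: 0.0
```

```bash
python3 - <<'E'
from h import *
np.set_printoptions(precision=1,suppress=True)
o=ctrl.get_obs(); r=o["orientation"]; print(o["ee_pos"],(2*np.degrees(np.arctan2(r[1],r[0]))-90)%180,o["qpos"])
im=viewer.get_image("scene"); P=cloud(im); hsv=cv2.cvtColor(im["pixels"],cv2.COLOR_RGB2HSV).astype(int); H,S,V=[hsv[...,i] for i in range(3)]
X,Y,Z=P[...,0],P[...,1],P[...,2]
m=(Z>198)&(Z<212)&(H>18)&(H<35)&(S>120)&(X>400)&(X<520)&(Y<-60)
q=P[m]; a=np.radians(6.9); q=(q-[621.3,-138.8,0]); y=-np.sin(a)*q[:,0]+np.cos(a)*q[:,1]; print("yellow y extents crate",len(y),np.percentile(y,[1,99]))
m=(Z>198)&(Z<212)&(S<60)&(V>120)&(X>400)&(X<530)&(abs(Y+25)<40)
q=P[m]; print("white",len(q),(np.percentile(q,3,0)+np.percentile(q,97,0))/2)
E
```

```text
[456.3 -28.6 237.5] 6.768820268820022 [-0.1  0.2  2.  -0.   1.  -0.2]
yellow y extents crate 84 [ 5.8 44.5]
white 123 [464.9 -25.4 202.1]
```

Call:
{"method": "play_rows", "body": {
  "dp": [
    [-1, 1, -15],
    [0, 0, -15],
    [0, 0, -13],
    [0, 0, -10],
    [0, 0, -7],
    [0, 0, 0],
    [0, 0, 0]
  ],
  "yaw": [0, 0, 0, 0, 0, 0, 0]
}}

```text
t: 18.4
ee_pos: [455.2, -27.6, 176.8]
orientation: [-2.081, -2.353, 0.0]
ft_force: [0.3, -0.5, 0.2]
width: 87.9
grasp_force: 0.0
```

Call:
{"method": "play_rows", "body": {
  "dp": [
    [0, 0, 0],
    [0, 0, 0],
    [0, 0, 0],
    [0, 0, 0],
    [0, 0, 0],
    [0, 0, 0],
    [0, 0, 0],
    [0, 0, 0]
  ],
  "yaw": [0, 0, 0, 0, 0, 0, 0, 0],
  "gripper": 1
}}

```text
t: 19.07
ee_pos: [453.7, -27.8, 177.0]
orientation: [-2.08, -2.351, 0.004]
ft_force: [-2.0, -4.6, 13.1]
width: 38.6
grasp_force: 30.3
```

Call:
{"method": "play_rows", "body": {
  "dp": [
    [0, 0, 0],
    [0, 0, 0]
  ],
  "yaw": [0, 0]
}}

```text
t: 19.23
ee_pos: [453.8, -27.8, 177.1]
orientation: [-2.081, -2.351, 0.003]
ft_force: [-3.9, -2.0, 9.0]
width: 38.8
grasp_force: 30.0
```

Call:
{"method": "play_rows", "body": {
  "dp": [
    [0, 0, 0],
    [0, 0, 0],
    [0, 0, 0],
    [0, 0, 0],
    [0, 0, 0],
    [0, 0, 0],
    [0, 0, 15],
    [0, 0, 25]
  ],
  "yaw": [0, 0, 0, 0, 0, 0, 0, 0],
  "gripper": 0
}}

```text
t: 19.9
ee_pos: [453.2, -27.4, 215.1]
orientation: [-2.079, -2.349, 0.005]
ft_force: [-0.1, -1.1, -0.1]
width: 86.2
grasp_force: 0.0
```

Call:
{"method": "play_rows", "body": {
  "dp": [
    [0, 0, 20],
    [0, 0, 0],
    [14, 0, 0],
    [14, 0, 0],
    [14, 0, 0],
    [14, 0, 0],
    [14, 0, 0],
    [14, 0, 0]
  ],
  "yaw": [0, 7, 7, 7, 7, 7, 7, 7]
}}

```text
t: 20.57
ee_pos: [539.6, -27.5, 236.6]
orientation: [-0.91, -3.006, 0.0]
ft_force: [0.0, -0.3, 0.3]
width: 87.6
grasp_force: 0.0
```

Call:
{"method": "play_rows", "body": {
  "dp": [
    [13, 1, 0],
    [0, 0, 0],
    [0, 0, 0],
    [0, 0, 0],
    [0, 0, 0],
    [0, 0, 0],
    [0, 0, 0]
  ],
  "yaw": [7, 7, 7, 7, 7, 6, 0]
}}

```text
t: 21.15
ee_pos: [552.0, -26.6, 236.5]
orientation: [0.197, -3.135, -0.0]
ft_force: [0.2, 0.8, -0.5]
width: 87.9
grasp_force: 0.0
```

```bash
python3 - <<'E'
from h import *
np.set_printoptions(precision=1,suppress=True)
o=ctrl.get_obs(); r=o["orientation"]; print(o["ee_pos"],(2*np.degrees(np.arctan2(r[1],r[0]))-90)%180,o["qpos"])
im=viewer.get_image("scene"); P=cloud(im); hsv=cv2.cvtColor(im["pixels"],cv2.COLOR_RGB2HSV).astype(int); H,S,V=[hsv[...,i] for i in range(3)]
X,Y,Z=P[...,0],P[...,1],P[...,2]
m=(Z>196)&(Z<212)&(S<60)&(V>120)&(X>400)&(X<530)&(abs(Y+25)<40)
a=np.radians(6.9); q=P[m]-[621.3,-138.8,0]; x=np.cos(a)*q[:,0]+np.sin(a)*q[:,1]; print("white",len(q),np.percentile(x,[1,99]))
m=(abs(X-701)<30)&(abs(Y+8)<30); print("hinge zmax",np.nanmax(Z[m]))
m=(Z>196)&(Z<212)&(V<80)&(abs(X-552)<30)&(abs(Y+24)<30);q=P[m]; print("post",len(q),np.median(q,0) if len(q) else 0)
save(im,"scene3.png")
E
```

```text
[552.  -26.6 236.5] 97.18757970251545 [-0.1  0.3  1.8 -0.   1.1 -1.8]
white 54 [-171.1 -130.1]
hinge zmax 168.30229573218463
post 53 [556.8 -23.5 202.4]
```

View pics/scene3.png

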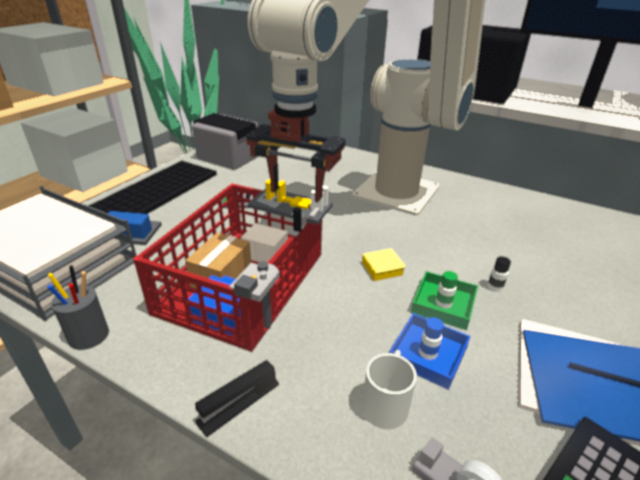

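Both catches are shut: yellow to y 44, white to x -130. The post (297,217) lies between the open fingers, so I'm going down to grip it.

Call:
{"method": "play_rows", "body": {
  "dp": [
    [0, 0, -16],
    [0, 0, -16],
    [0, 0, -14],
    [0, 0, -11],
    [0, 0, -7],
    [0, 0, 0],
    [0, 0, 0]
  ],
  "yaw": [0, 0, 0, 0, 0, 0, 0]
}}

```text
t: 21.78
ee_pos: [552.2, -26.6, 172.7]
orientation: [0.19, -3.135, -0.0]
ft_force: [-0.4, -0.2, 0.8]
width: 87.5
grasp_force: 0.0
```

Call:
{"method": "play_rows", "body": {
  "dp": [
    [0, 0, 0],
    [0, 0, 0],
    [0, 0, 0],
    [0, 0, 0],
    [0, 0, 0],
    [0, 0, 0],
    [0, 0, 0],
    [0, 0, 0]
  ],
  "yaw": [0, 0, 0, 0, 0, 0, 0, 0],
  "gripper": 1
}}

```text
t: 22.45
ee_pos: [552.1, -26.6, 172.8]
orientation: [-0.191, 3.136, -0.0]
ft_force: [0.5, 0.4, 0.8]
width: 37.8
grasp_force: 0.0
```

Call:
{"method": "play_rows", "body": {
  "dp": [
    [0, 0, 0],
    [0, 0, 0],
    [0, 0, 0],
    [0, 0, 0]
  ],
  "yaw": [0, 0, 0, 0]
}}

```text
t: 22.78
ee_pos: [552.0, -25.7, 172.8]
orientation: [0.19, -3.136, -0.003]
ft_force: [0.1, 5.7, 1.5]
width: 18.1
grasp_force: 30.0
```

```bash
python3 - <<'E'
import numpy as np
h=np.array([701.2,-8.3]); s=np.radians(5)
p0=None
for k in range(0,19):
    a=np.radians(186.9-5*k); p=h+150*np.array([np.cos(a),np.sin(a)])
    if p0 is not None: print(k*5,np.round(p-p0,1),np.round(p,1))
    p0=p
E
```

```text
5 [-1. 13.] [551.3 -13.3]
10 [ 0.1 13.1] [ 5.514e+02 -2.000e-01]
15 [ 1.3 13. ] [552.7  12.8]
20 [ 2.4 12.9] [555.1  25.7]
25 [ 3.5 12.6] [558.6  38.3]
30 [ 4.6 12.2] [563.2  50.6]
35 [ 5.7 11.8] [568.9  62.4]
40 [ 6.7 11.3] [575.5  73.6]
45 [ 7.6 10.6] [583.2  84.3]
50 [8.5 9.9] [591.7  94.2]
55 [9.3 9.2] [601.  103.3]
60 [10.1  8.3] [611.1 111.7]
65 [10.8  7.4] [621.9 119. ]
70 [11.4  6.4] [633.3 125.5]
75 [11.9  5.4] [645.3 130.9]
80 [12.3  4.3] [657.6 135.2]
85 [12.7  3.3] [670.3 138.5]
90 [12.9  2.1] [683.2 140.6]
```

Call:
{"method": "play_rows", "body": {
  "dp": [
    [-1, 13, 0],
    [0, 13, 0],
    [1.3, 13, 0],
    [2.4, 12.9, 0],
    [0, 0, 0]
  ],
  "yaw": [-5, -5, -5, -5, 0]
}}

```text
t: 23.2
ee_pos: [554.7, 26.6, 172.7]
orientation: [-0.359, -3.12, 0.0]
ft_force: [-2.4, -2.3, 1.2]
width: 17.4
grasp_force: 30.0
```

Call:
{"method": "play_rows", "body": {
  "dp": [
    [3.5, 12.6, 0],
    [4.6, 12.2, 0],
    [5.7, 11.8, 0],
    [6.7, 11.3, 0],
    [7.6, 10.6, 0],
    [8.5, 9.9, 0],
    [0, 0, 0]
  ],
  "yaw": [-5, -5, -5, -5, -5, -5, 0]
}}

```text
t: 23.78
ee_pos: [591.8, 94.9, 172.7]
orientation: [-1.151, -2.922, -0.001]
ft_force: [-4.8, 1.2, 7.8]
width: 17.6
grasp_force: 30.0
```

Call:
{"method": "play_rows", "body": {
  "dp": [
    [9.3, 9.2, 0],
    [10.1, 8.3, 0],
    [10.8, 7.4, 0],
    [11.4, 6.4, 0],
    [11.9, 5.4, 0],
    [12.3, 4.3, 0],
    [12.7, 3.3, 0],
    [0, 0, 0]
  ],
  "yaw": [-5, -5, -5, -5, -5, -5, -5, 0]
}}

```text
t: 24.45
ee_pos: [670.8, 138.5, 172.7]
orientation: [-1.976, -2.441, -0.002]
ft_force: [-5.5, 4.2, 7.1]
width: 17.3
grasp_force: 30.0
```

Call:
{"method": "play_rows", "body": {
  "dp": [
    [8, 1, 0],
    [0, 0, 0],
    [0, 0, 0],
    [0, 0, 0],
    [0, 0, 0]
  ],
  "yaw": [-3, 0, 0, 0, 0]
}}

```text
t: 24.87
ee_pos: [676.5, 139.4, 172.8]
orientation: [-2.032, -2.393, -0.0]
ft_force: [-4.5, 6.1, 4.0]
width: 17.7
grasp_force: 30.0
```

```bash
python3 - <<'E'
from h import *
np.set_printoptions(precision=2,suppress=True)
o=ctrl.get_obs(); p=o["ee_pos"][:2]-[701.2,-8.3]; print(o["ee_pos"],np.hypot(*p),186.9-np.degrees(np.arctan2(p[1],p[0])),o["ft_force"],o["width"],o["grasp_force"],o["qvel"])
im=viewer.get_image("scene"); save(im,"scene4.png")
E
```

```text
[676.54 139.44 172.78] 149.7885044836874 87.4237677266941 [-4.45  6.12  4.04] 17.66591151671715 30.003049671649933 [-0.  0.  0. -0. -0.  0.]
```

View pics/scene4.png

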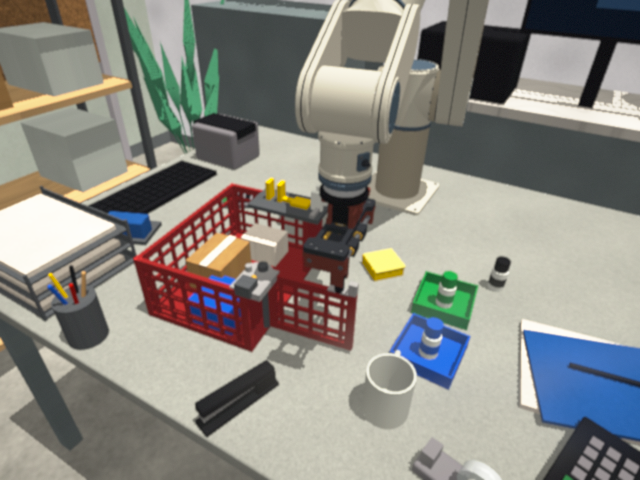

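The gate stands open at about 87° (free end near 352,315) with its post in the gripper. Both bottles are upright in their trays (448,288 and 432,338), and the other items haven't moved.

```bash
python3 -c "
from workcell import ticket
print(ticket.close_job())"
```

```text
the job is handed in; nothing more can be done
None
```

The job is done and handed in (no verdict shown): both bottles stand in their trays, the yellow then the white catch was squeezed fully shut, and the gripper holds the gate still at about 87°.

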